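Sort the spare sleeves and hold back the centrifuge belt tensioner

ROBOT

A 6-joint arm with a two-finger parallel gripper is mounted at the origin on the work surface. World frame = base frame: x ahead of the robot, y to its left, z up, the work surface at z = 0. Lengths are in m, angles in rad, forces in N, time in s.
With the tool pointing down it reaches from about 0.375 to 0.975 m from the base axis. Payload 3.8 kg.
Tool frame: the origin (TCP) lies midway between the tips of the shut fingers; the grasp point (between the pads) lies 19 mm behind it; z points along the fingers, y is the line along which they close (so a half turn about z gives the same grasp; the last joint's range is limited). The gripper opens to 85 mm and grips with 20 to 120 N. Pads are 22 mm wide; open, the fingers measure 114 mm over their backs; the gripper's body (76 mm by 85 mm) begins 54 mm behind the grasp point. The pads swing forward as they close: fully open they stand 13 mm farther back than shut.
Start: joints at [1.18, 0.264, 1.604, -0, 1.274, -0.037], TCP at [0.234, 0.633, 0.231] pointing down, gripper open.
Joint ranges: [-2.63, 2.63], [-0.94, 2.18], [0.31, 2.57], [-1.31, 4.45], [0, 2.66], [-2.55, 2.55]. Speed limits (rad/s): [2.57, 2.57, 3.14, 3.14, 3.14, 3.14].

INTERFACE

Orientations are given as a rotation vector (axis times angle).
In Python, from workcell import bot, cams gives the robot as it stands.
- The arm moves only by the tool play_rows, never from a script. Its argument "rows" is a list of rows, each a list of 2 entries, a list of its own where there are three numbers: the shift along the tool's x, y, z scaled (see below), then the turn, a rotation vector about the tool's x, y, z scaled (see below). A call has 1 to 20 rows; each row is the pose to reach, as a shift and turn from the pose commanded when the call began, along the tool's axes at that moment; what a row does not reach only later rows make up. The controller multiplies each number of a shift by 250 mm and each number of a turn by 45 degrees. A row lasts 1/12 s, in which the tool goes at most 41.7 mm and 7.16 degrees, less where a joint would pass 70% of its speed; a pose out of reach is approached as far as the arm can. A call with a number of a shift or a turn outside -1 to 1 is refused whole. A call with a gripper value outside its range is refused whole. "claw" is the opening, from -1 (shut) to 1 (fully open), set as the call begins (left out, the last holds). The fingers move at their own pace and stop on an object; "newtons" is the grip in N (left out, the last holds). Time passes only in rows, so rows that repeat a pose let the fingers close. It gives the time, the measured TCP pose, the force, the opening and the grip force at its end, in the units of the state.
- bot.read_state(): the state, without advancing time (a new reading comes with each control period).
- cams.read_camera(name): name is "scene" or "top" or "wrist"; returns a dict with "image" (420x560x3 uint8, red, green, blue), "K" (3x3 intrinsics, pixels), "k1" (the pictures are not rectified: a ray, as slopes to the right and down, at radius r is drawn at 1 + k1 r^2 times it, then the intrinsics apply), "T" (4x4, takes a point from camera to world coordinates); the wrist camera has in their place "mount" (4x4, takes a point from camera to tool coordinates, whose origin is the TCP and whose axes are the flange's). Camera axes: x right, y down, z forward; pixel columns grow to the right and rows downward; lengths in m; the calibration is good to about 2 mm. A picture is of the moment at which its call begins: read the wrist's pose just before it. There is no depth.
- bot.finish_job(): hands the job in; it is judged then, once.
The state is a dict: "time": time; "q": joint angles; "joint_vel": joint speeds; "joint_torque": joint torques, N m; "tool_pos": TCP position; "tcp_rot": TCP orientation; "wrist_force": force on the tool from outside, world axes, zero at the start; "torque": the same for the moment, N m; "width": opening from 0.0 (shut) to 1.0 (fully open); "grip_force": force on a finger pad.
Only numpy, scipy, OpenCV 4.12 (cv2) and the standard library are available. Lean on these libraries where they do the work, as an engineer would, in place of code of your own. Each camera call takes 0.05 s, during which the arm holds its last target. There are 200 camera calls.

TASK

We are changing the belt and bushing of the bench centrifuge. Of the two white sleeves, slide the one that fits the upright steel gauge pin all the way down onto it and leave it there, and put the one whose bore is too small into the amber dish; then swing the red-knobbed tensioner arm on the grey drive plate against its spring all the way to its yellow stop post, and finish while still holding it there (do not let go), so that the belt can be slipped on. Leave the tube rack, the reagent bottle and the screwdriver where they are.

Things in the scene. Friction and masses are not known exactly. Their poses are not given: they have to be found in the camera images.
- sleeve_wide: white plastic sleeve (tube, open at both ends), outer diameter 30 mm, 34 mm tall, bore 20 mm, 20 to 45 g: it fits the gauge pin. Stands upright on the table. Origin: centre of its underside; z up along its axis. It and the other sleeve swap places at random
- sleeve_narrow: white plastic sleeve of the same outside size (30 mm diameter, 34 mm tall) but with a bore of only 10 mm: it does not go onto the gauge pin, reject. Stands upright on the table. Origin: centre of its underside; z up
- sleeve_narrow_mid (a point): centre point of the narrow sleeve, half way up its axis (17 mm above its underside)
- gauge: fixed fit gauge: dark steel block 60 x 60 x 20 mm with an upright bright steel pin, 16 mm in diameter, rising 46 mm above the middle of the block's top (pin top 66 mm above the table, its last 6 mm tapering to 10 mm diameter). Origin: centre of the block's underside
- pin_foot (a point): foot of the gauge pin, on its axis at the level of the block's top (20 mm above the table); z up along the pin
- dish: loose amber glass dish, open on top, outer diameter 110 mm, 14 mm tall, wall and floor 3 mm, 250 g, on the table. Origin: centre of its underside
- drive_plate: fixed grey plate 200 x 200 x 12 mm of the opened centrifuge, carrying two low pulleys (35 mm above the table at most), the tensioner arm and a yellow stop post 30 mm high. Origin: under the arm's pivot, at table level; the plate spans x -100 to 100 and y -65 to 135 mm about it; z up. It is bolted down, at varying place and yaw (within 0.4 rad)
- tension_arm (a joint): angle of the steel tensioner arm about its upright pivot: 0 at rest (where its spring keeps it), 1.10 rad against the stop post. It grows as the arm turns clockwise seen from above, the knob moving away from the robot. The spring pushes back all the way, about 2 N at the knob at rest and 7 N at the stop, and returns the arm at once if it is let go
- red_knob (a point): centre of the top of the upright red knob on the end of the arm: a plain round post 16 mm in diameter, rising 46 mm above the arm from 29 to 75 mm above the table; it can be pinched from above or pushed. 115 mm from the pivot axis. The arm itself is 16 mm wide, its top 29 mm above the table; a black idler roller of 24 mm diameter, 62 mm from the pivot, rises to 42 mm
- pivot_top (a point): top of the arm's pivot, on its upright axis, 42 mm above the table
- knob_at_stop (a point): where the centre of the knob's top (point red_knob) is when the arm is against its stop
- tube_rack: loose aluminium tube rack, 70 x 200 x 55 mm, long along y, to be left alone. Origin: centre of its underside
- reagent: loose amber bottle, 56 mm in diameter, 110 mm tall, to be left alone. Origin: centre of its underside
- screwdriver: loose screwdriver with a red handle lying flat on the table to the left of the work, to be left alone. Origin: its underside, near its middle
Not all that is in view belongs to the job. What is shaped like the sleeve_narrow but blue or pink is not meant.

How it is judged:
By the outcome, as a careful person would: the job done as asked, in the order asked, and still so for the second after the job is handed in, while the arm keeps its last pose, push and grip.
It also fails if it takes over 61 s, if anything falls off the work surface, if the arm or the gripper's body presses on something with over 40 N, if the wrist force passes 120 N, or if a joint passes its speed limit or range.

## Working session

There is one attempt and no reset: what is moved stays moved. The work goes in short steps, Python scripts to look and compute and a tool call to move; the robot and the scene stay as the last step left them, time stands still between calls to the robot, and variables do not carry over. Pictures are saved under pics/ and viewed, at most 10 in all, crops included, and the job is handed in when it is done.

Besides the shell and the picture viewer there is one more tool, called after ">>>" as a command line: name --argument value ..., lists and objects as JSON in quotes. play_rows: Moves the arm, as the interface text tells. Its arguments: {"type":"object","properties":{"rows":{"type":"array","items":{"type":"array"}},"claw":{"type":"number"},"newtons":{"type":"number"}},"required":["rows"]}

```bash
mkdir -p pics; cat > h.py <<'E'
import numpy as np, cv2
from workcell import bot, cams
from scipy.spatial.transform import Rotation as R
def cam(n):
    s=bot.read_state(); c=cams.read_camera(n)
    if n=="wrist":
        T=np.eye(4);T[:3,:3]=R.from_rotvec(s["tcp_rot"]).as_matrix();T[:3,3]=s["tool_pos"];c["T"]=T@c["mount"]
    return c
def ray(c,uv):
    D=np.array([c["k1"],0,0,0,0.])
    p=cv2.undistortPoints(np.array(uv,float).reshape(-1,1,2),c["K"],D)[:,0]
    d=np.c_[p,np.ones(len(p))]@c["T"][:3,:3].T
    return c["T"][:3,3],d
def onz(c,uv,z):
    o,d=ray(c,uv); return o+d*((z-o[2])/d[:,2])[:,None]
def proj(c,P):
    Ti=np.linalg.inv(c["T"]);p=np.atleast_2d(P)@Ti[:3,:3].T+Ti[:3,3]
    return cv2.projectPoints(p,np.zeros(3),np.zeros(3),c["K"],np.array([c["k1"],0,0,0,0.]))[0][:,0]
def save(c,f): cv2.imwrite("pics/"+f,c["image"][:,:,::-1])
E
python3 - <<'E'
from h import *
for n in ["top","scene"]:
    c=cam(n);save(c,n+"0.png");print(n,c["K"].tolist(),c["k1"],c["T"].round(3).tolist())
s=bot.read_state();print(s)
E
```

```text
top [[423.3233663833552, 0.0, 280.94681773769616], [0.0, 423.3233663833552, 215.19515695211712], [0.0, 0.0, 1.0]] -0.13000941825042717 [[0.028, -0.992, 0.12, 0.468], [-0.999, -0.025, 0.025, 0.024], [-0.021, -0.12, -0.992, 1.086], [0.0, 0.0, 0.0, 1.0]]
scene [[487.4597610696929, 0.0, 284.9000928050075], [0.0, 487.4597610696929, 212.83644831505114], [0.0, 0.0, 1.0]] 0.04448687829220093 [[0.171, 0.784, -0.597, 1.254], [0.985, -0.143, 0.095, -0.05], [-0.011, -0.604, -0.797, 0.91], [0.0, 0.0, 0.0, 1.0]]
{'time': 0.1, 'q': array([ 1.18010393e+00,  2.64688637e-01,  1.60526699e+00, -6.99682697e-06,
        1.27366509e+00, -3.68926158e-02]), 'joint_vel': array([-0.00025772, -0.00127187, -0.00309501,  0.00018086,  0.00099285,
       -0.0020981 ]), 'joint_torque': array([-6.22819935e-04, -5.16699493e+01, -3.68591774e+01, -9.56178496e-05,
        6.25175293e-03,  1.15434293e-05]), 'tool_pos': array([0.23361055, 0.63258   , 0.23006325]), 'tcp_rot': array([-0.55277535, -3.09214679,  0.00311496]), 'wrist_force': array([-0.64627609, -0.14573034, -0.27487211]), 'torque': array([0.02380414, 0.03048333, 0.00930088]), 'grip_force': 0.0, 'width': 0.9941701517803806}
```

View pics/top0.png

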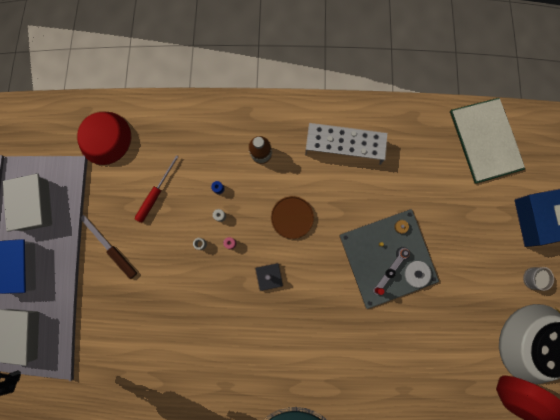

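View pics/scene0.png

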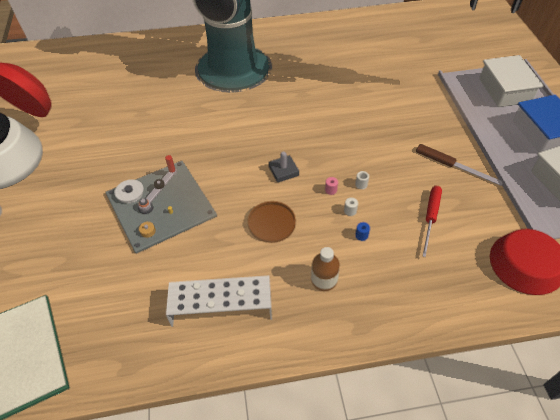

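The top view shows the white sleeves at (199,244), which looks like the wide bore, and (219,215). The gauge is at (270,278), the dish at (293,217), the knob at (380,292), the pivot at (404,254) and the stop post at (382,245). The scene view agrees: sleeves at (362,180) and (351,207), pin at (284,155), knob at (170,163).

```bash
python3 - <<'E'
from h import *
out=[]
def blobs(c,m,roi,mn=15):
    x0,y0,x1,y1=roi; k=np.zeros(m.shape,np.uint8);k[y0:y1,x0:x1]=m[y0:y1,x0:x1]
    n,l,s,ce=cv2.connectedComponentsWithStats(k)
    return [(ce[i].round(1).tolist(),s[i].tolist()) for i in range(1,n) if s[i][4]>=mn]
c=cam("top");hsv=cv2.cvtColor(c["image"],cv2.COLOR_RGB2HSV);H,S,V=[hsv[...,i].astype(int) for i in range(3)]
print("white",blobs(c,(S<60)&(V>120),(185,200,240,260)))
print("red",blobs(c,((H<6)|(H>174))&(S>150)&(V>80),(365,270,400,310),5))
print("yel",blobs(c,(H>12)&(H<32)&(S>150)&(V>120),(365,235,395,255),3))
print("dish",blobs(c,(H<12)&(S>150)&(V>40),(262,190,322,246),100))
print("gauge",blobs(c,(V<70),(250,255,292,300),50))
t=c["image"]
a=cv2.resize(t[170:300,180:320],None,fx=4,fy=4,interpolation=cv2.INTER_CUBIC)
s=cam("scene")
hs=cv2.cvtColor(s["image"],cv2.COLOR_RGB2HSV);H,S,V=[hs[...,i].astype(int) for i in range(3)]
print("s white",blobs(s,(S<60)&(V>120),(335,165,375,222)))
print("s red",blobs(s,((H<6)|(H>174))&(S>150)&(V>80),(155,145,185,180),5))
cv2.imwrite("pics/a.png",a[:,:,::-1])
b=cv2.resize(t[200:312,330:445],None,fx=5,fy=5,interpolation=cv2.INTER_CUBIC)
cv2.imwrite("pics/b.png",b[:,:,::-1])
E
```

```text
white [([217.8, 214.3], [213, 209, 11, 11, 79]), ([198.0, 243.5], [193, 238, 11, 12, 43])]
red [([380.5, 291.1], [378, 288, 6, 7, 35])]
yel [([381.0, 243.5], [380, 243, 3, 2, 6])]
dish []
gauge [([269.5, 276.9], [256, 264, 28, 27, 573])]
s white [([362.6, 179.3], [357, 171, 12, 18, 145]), ([351.5, 205.5], [345, 198, 13, 18, 163])]
s red [([170.5, 162.5], [166, 155, 9, 17, 68])]
```

View pics/a.png

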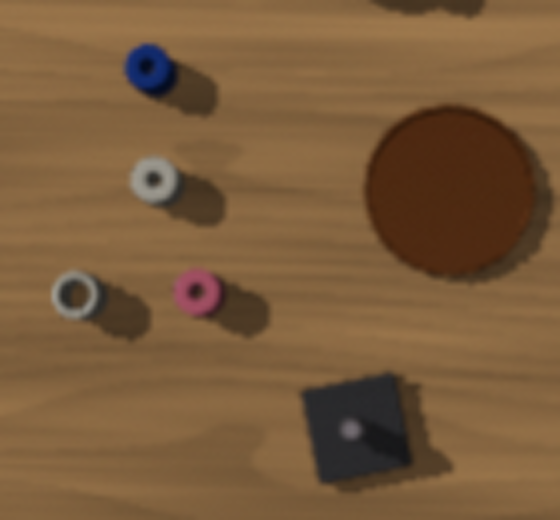

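View pics/b.png

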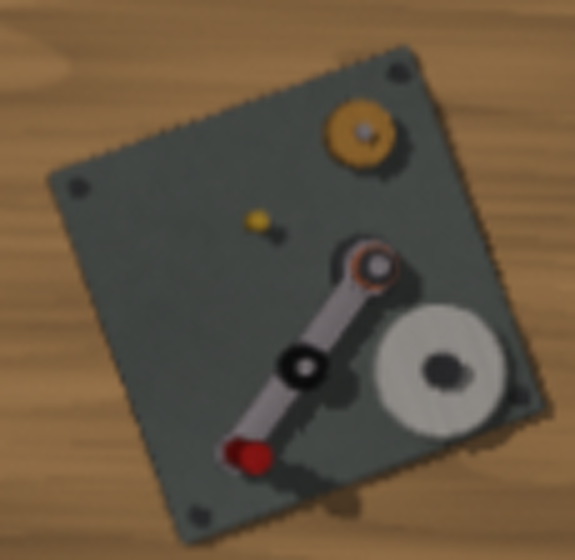

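The crops show the wide sleeve's ring centre at (199,243.5) and the narrow one's at (218.5,214.5). The pin top is at (267,277), the dish centre at (292,217), the pivot at (405.5,253) and the knob top at (381,291).

```bash
python3 - <<'E'
from h import *
c=cam("top")
pts=dict(wide=(198.7,243.4,.034),narrow=(218.2,214.4,.034),pink=(228.9,242.6,.034),blue=(216.6,186.8,.034),pin=(267,277,.066),blockc=(268.7,276.5,.020),dish=(292.2,217.1,.010),pivot=(405.3,252.9,.042),knob=(381,291.3,.075),stop=(381,243.5,.042),c1=(339.6,235.4,.012),c2=(412,208.8,.012),c3=(439.5,281.7,.012),c4=(366.5,308,.012))
W={}
s=cam("scene")
for k,(u,v,z) in pts.items():
    W[k]=onz(c,(u,v),z)[0]; print(k,W[k].round(4),"scene px",proj(s,W[k])[0].round(1))
print("knob-pivot",np.linalg.norm((W["knob"]-W["pivot"])[:2]), "plate sides",[np.linalg.norm(W[a]-W[b]).round(4) for a,b in (("c1","c2"),("c2","c3"),("c3","c4"),("c4","c1"))])
a=W["knob"]-W["pivot"];th=np.arctan2(a[1],a[0]);r=.115
for d in np.linspace(0,1.1,8): print(d.round(2),(W["pivot"][:2]+r*np.array([np.cos(th-d),np.sin(th-d)])).round(4))
im=s["image"]
b=cv2.hconcat([cv2.resize(im[130:230,90:225],(540,400),interpolation=3),cv2.resize(im[140:240,260:325],(260,400),interpolation=3)])
cv2.imwrite("pics/c.png",b[:,:,::-1])
E
```

```text
wide [0.5183 0.2547 0.034 ] scene px [362.  174.6]
narrow [0.5928 0.2086 0.034 ] scene px [351.  201.3]
pink [0.5226 0.1785 0.034 ] scene px [331.2 180.3]
blue [0.6633 0.2161 0.034 ] scene px [362.4 225.5]
pin [0.4411 0.0789 0.066 ] scene px [283.7 151.9]
blockc [0.4413 0.0771 0.02  ] scene px [283.3 165.2]
dish [0.5935 0.0221 0.01  ] scene px [271.  219.5]
pivot [ 0.5078 -0.2599  0.042 ] scene px [142.6 199.3]
knob [ 0.4143 -0.1928  0.075 ] scene px [168.2 156.1]
stop [ 0.5297 -0.199   0.042 ] scene px [169.9 203. ]
c1 [ 0.5496 -0.0995  0.012 ] scene px [216.2 211.6]
c2 [ 0.6227 -0.2862  0.012 ] scene px [133.5 250. ]
c3 [ 0.4374 -0.3571  0.012 ] scene px [104.2 190.3]
c4 [ 0.3686 -0.1701  0.012 ] scene px [181.9 159.4]
knob-pivot 0.11511295689036795 plate sides [np.float64(0.2005), np.float64(0.1984), np.float64(0.1992), np.float64(0.1943)]
0.0 [ 0.4144 -0.1928]
0.16 [ 0.426  -0.1791]
0.31 [ 0.4397 -0.1673]
0.47 [ 0.455  -0.1577]
0.63 [ 0.4717 -0.1507]
0.79 [ 0.4892 -0.1464]
0.94 [ 0.5072 -0.1449]
1.1 [ 0.5252 -0.1462]
```

View pics/c.png

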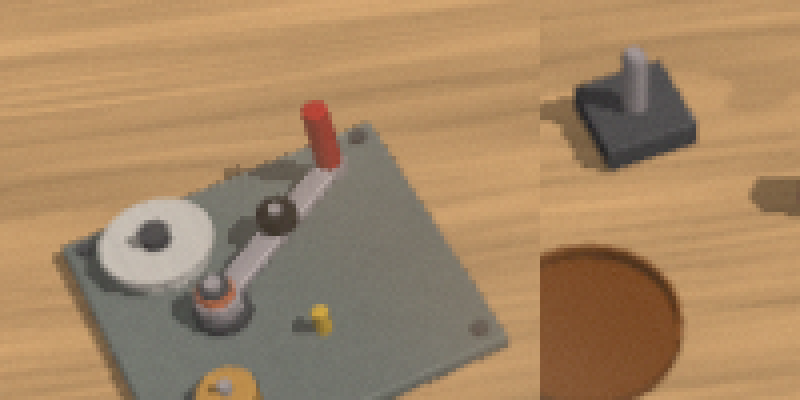

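```bash
cat > go.py <<'E'
import sys; from h import *
# target x y z yaw(deg of tool y) -> shift/turn units; prints state
def go(x,y,z,a):
    s=bot.read_state(); M=R.from_rotvec(s["tcp_rot"]).as_matrix()
    yy=np.array([np.cos(np.radians(a)),np.sin(np.radians(a)),0]);zz=np.array([0,0,-1.])
    T=np.c_[np.cross(yy,zz),yy,zz]
    return (M.T@(np.array([x,y,z])-s["tool_pos"])/.25).round(3).tolist(),(R.from_matrix(M.T@T).as_rotvec()/(np.pi/4)).round(3).tolist()
if __name__=="__main__":
    v=list(map(float,sys.argv[1:]))
    for i in range(0,len(v),4): print(go(*v[i:i+4]))
    s=bot.read_state();M=R.from_rotvec(s["tcp_rot"]).as_matrix();print(s["time"],s["tool_pos"],"yaw",np.degrees(np.arctan2(M[1,1],M[0,1])),s["q"].round(2))
E
python3 go.py .5183 .2547 .13 24.8
```

```text
([-1.592, -1.025, 0.404], [-0.001, 0.0, 0.998])
0.3 [0.23376718 0.63297382 0.23079565] yaw 69.72945603337406 [ 1.18  0.26  1.6  -0.    1.27 -0.04]
```

>>> play_rows --rows '[[[-0.8, -0.51, 0.2], [0, 0, 1]], [[-0.8, -0.51, 0.2], [0, 0, 1]], [[-0.8, -0.51, 0.2], [0, 0, 1]], [[-0.8, -0.51, 0.2], [0, 0, 1]], [[-0.8, -0.51, 0.2], [0, 0, 1]], [[-0.8, -0.51, 0.2], [0, 0, 1]], [[-0.8, -0.51, 0.2], [0, 0, 1]], [[-0.8, -0.51, 0.2], [0, 0, 1]]]' --claw 0.4

```text
time: 0.97
tool_pos: [0.3782, 0.4422, 0.1806]
tcp_rot: [-1.7, -2.642, 0.002]
wrist_force: [-0.3, -0.1, 1.0]
width: 0.7
grip_force: 0.0
```

```bash
python3 go.py .5183 .2547 .13 24.8
```

```text
([-0.915, 0.199, 0.203], [-0.002, 0.001, -0.007])
0.9667 [0.37821697 0.4422353  0.18060278] yaw 24.476320212339353 [0.82 0.13 1.86 0.   1.15 0.39]
```

>>> play_rows --rows '[[[-0.915, 0.2, 0.2], [0, 0, 0]], [[-0.915, 0.2, 0.2], [0, 0, 0]], [[-0.915, 0.2, 0.2], [0, 0, 0]], [[-0.915, 0.2, 0.2], [0, 0, 0]], [[-0.915, 0.2, 0.2], [0, 0, 0]], [[-0.915, 0.2, 0.2], [0, 0, 0]], [[-0.915, 0.2, 0.2], [0, 0, 0]], [[-0.915, 0.2, 0.2], [0, 0, 0]], [[-0.915, 0.2, 0.2], [0, 0, 0]]]'

```text
time: 1.72
tool_pos: [0.5183, 0.2585, 0.1316]
tcp_rot: [-1.693, -2.646, -0.001]
wrist_force: [-0.1, 1.6, -0.0]
width: 0.7
grip_force: 0.0
```

```bash
python3 - <<'E'
from h import *
c=cam("wrist");save(c,"w1.png");print(c["mount"].round(3).tolist(),proj(c,[.5183,.2547,.034]),c["K"][0,0],c["k1"])
E
python3 go.py .5183 .2547 .005 24.8
```

```text
[[0.001, -0.957, -0.291, 0.075], [1.0, 0.001, 0.0, -0.001], [0.0, -0.291, 0.957, -0.143], [0.0, 0.0, 0.0, 1.0]] [[281.01853398 220.17462371]] 323.25398440110524 0.021916835520014652
([-0.016, -0.007, 0.507], [0.001, -0.001, 0.001])
1.7667 [0.51809863 0.25888736 0.13175143] yaw 24.830594490845577 [ 0.42  0.17  1.91  0.    1.06 -0.01]
```

View pics/w1.png

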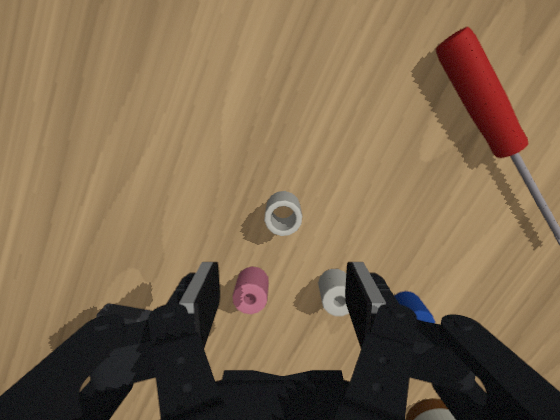

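The wrist view shows the wide-bore sleeve ahead with its ring centre at about (283.5,217.5), 2–3 px from the prediction. The fingertips are clear of its neighbours.

```bash
python3 - <<'E'
from h import *
from go import go
c=cam("wrist");h=cv2.cvtColor(c["image"],cv2.COLOR_RGB2HSV)
m=((h[...,1]<50)&(h[...,2]>150)).astype(np.uint8);k=np.zeros_like(m);k[190:245,255:312]=m[190:245,255:312]
cs,_=cv2.findContours(k,cv2.RETR_LIST,cv2.CHAIN_APPROX_NONE)
for q in cs:
    if len(q)>15:
        e=cv2.fitEllipse(q);p=onz(c,e[0],.034)[0];print(e,p.round(4))
p=onz(c,(283.5,217.5),.034)[0];print(p,go(p[0],p[1],.005,24.8),go(p[0],p[1],.06,24.8))
E
```

```text
((283.3088684082031, 218.13729858398438), (25.796356201171875, 27.14389419555664), 102.00642395019531) [0.519  0.2573 0.034 ]
((283.30352783203125, 218.07986450195312), (34.19513702392578, 35.6566276550293), 81.6644287109375) [0.519  0.2574 0.034 ]
[0.51894564 0.25785535 0.034     ] ([-0.006, 0.001, 0.507], [0.001, -0.001, 0.001]) ([-0.006, 0.001, 0.287], [0.001, -0.001, 0.001])
```

>>> play_rows --rows '[[[-0.008, 0, 0.15], [0, 0, 0]], [[-0.008, 0, 0.3], [0, 0, 0]], [[-0.008, 0, 0.4], [0, 0, 0]], [[-0.008, 0, 0.46], [0, 0, 0]], [[-0.008, 0, 0.5], [0, 0, 0]], [[-0.008, 0, 0.505], [0, 0, 0]], [[-0.008, 0, 0.505], [0, 0, 0]]]'

```text
time: 2.4
tool_pos: [0.5189, 0.2566, 0.0052]
tcp_rot: [-1.692, -2.647, 0.0]
wrist_force: [-1.2, 0.1, 1.0]
width: 0.699
grip_force: 0.0
```

>>> play_rows --rows '[[[0, 0, 0], [0, 0, 0]], [[0, 0, 0], [0, 0, 0]], [[0, 0, 0], [0, 0, 0]], [[0, 0, 0], [0, 0, 0]], [[0, 0, 0], [0, 0, 0]], [[0, 0, 0], [0, 0, 0]], [[0, 0, 0], [0, 0, 0]]]' --claw -1 --newtons 30

```text
time: 2.98
tool_pos: [0.5208, 0.2564, 0.007]
tcp_rot: [1.694, 2.644, 0.005]
wrist_force: [-1.5, 1.5, 7.0]
width: 0.332
grip_force: 30.1
```

>>> play_rows --rows '[[[0, 0, -0.15], [0, 0, 0]], [[0, 0, -0.3], [0, 0, 0]], [[0, 0, -0.4], [0, 0, 0]], [[0, 0, -0.46], [0, 0, 0]], [[0, 0, -0.48], [0, 0, 0]]]'

```text
time: 3.4
tool_pos: [0.5217, 0.2565, 0.1293]
tcp_rot: [1.692, 2.642, 0.009]
wrist_force: [0.3, 0.6, -0.1]
width: 0.337
grip_force: 29.9
```

```bash
python3 go.py .4411 .0789 .12 24.8
```

```text
([-0.511, -0.59, 0.033], [0.009, 0.0, -0.002])
3.4 [0.52167719 0.25649336 0.12931091] yaw 24.71619980665717 [ 0.41  0.17  1.92 -0.    1.05 -0.02]
```

```bash
python3 go.py .4663 .0244 .13 24.8
```

```text
([-0.751, -0.589, -0.007], [0.009, 0.0, -0.002])
3.4 [0.52167719 0.25649336 0.12931091] yaw 24.71619980665717 [ 0.41  0.17  1.92 -0.    1.05 -0.02]
```

>>> play_rows --rows '[[[-0.75, -0.59, 0], [0.01, 0, 0]], [[-0.75, -0.59, 0], [0.01, 0, 0]], [[-0.75, -0.59, 0], [0.01, 0, 0]], [[-0.75, -0.59, 0], [0.01, 0, 0]], [[-0.75, -0.59, 0], [0.01, 0, 0]], [[-0.75, -0.59, 0], [0.01, 0, 0]], [[-0.75, -0.59, 0], [0.01, 0, 0]], [[-0.75, -0.59, 0], [0.01, 0, 0]], [[-0.75, -0.59, 0], [0.01, 0, 0]], [[-0.75, -0.59, 0], [0.01, 0, 0]]]'

```text
time: 4.23
tool_pos: [0.4638, 0.0244, 0.1247]
tcp_rot: [-1.691, -2.642, 0.01]
wrist_force: [0.5, 0.7, 0.4]
width: 0.334
grip_force: 30.0
```

```bash
python3 - <<'E'
from h import *
c=cam("wrist");save(c,"w2.png");s=bot.read_state();np.savez("w2.npz",T=c["T"],K=c["K"],k1=c["k1"])
print(s["tool_pos"],s["tcp_rot"],proj(c,[.4411,.0789,.066]))
cv2.imwrite("pics/w2c.png",cv2.resize(c["image"][120:420,140:440,::-1],(600,600),interpolation=3))
E
```

```text
[0.4638531  0.02459366 0.12475922] [-1.68989741 -2.6427881   0.01031616] [[288.00651319 142.73296651]]
```

View pics/w2c.png

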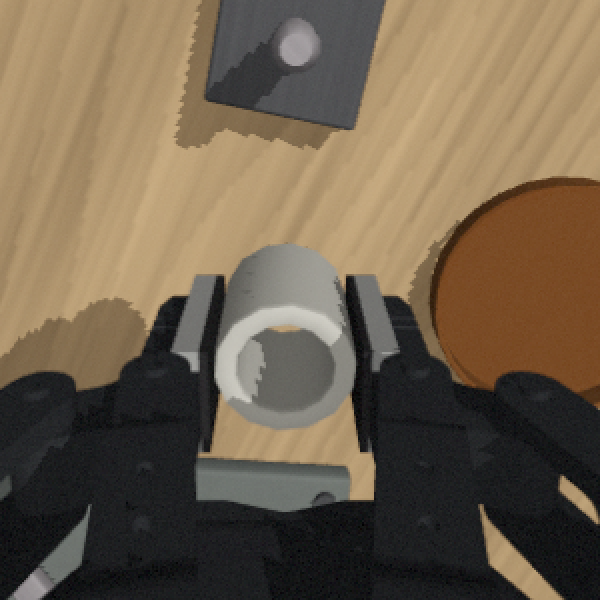

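The pin top is at about (288,143.5) in the full image, matching the prediction of (288,142.7). The sleeve is held upright between the pads with its top ring centred at about (283,303).

```bash
python3 - <<'E'
from h import *
from go import go
c=cam("wrist")
M=c["mount"]
for uv in [(283,303)]:
    w={"K":c["K"],"k1":c["k1"],"T":M}
    for z in (-.026,-.030): print("sleeve top in tool",onz(w,uv,z)[0].round(4))
p=onz(c,(288.2,143.6),.066)[0];print("pin",p)
s=bot.read_state();print(s["tool_pos"])
for z in (.11,.06,.028): print(go(p[0],p[1],z,24.8))
E
```

```text
sleeve top in tool [ 0.0011 -0.0004 -0.026 ]
sleeve top in tool [ 0.0036 -0.0004 -0.03  ]
pin [0.44148332 0.07864363 0.066     ]
[0.4638988  0.0246765  0.12482287]
([0.234, 0.01, 0.059], [-0.01, -0.0, 0.001])
([0.233, 0.011, 0.259], [-0.01, -0.0, 0.001])
([0.233, 0.012, 0.387], [-0.01, -0.0, 0.001])
```

>>> play_rows --rows '[[[0.12, 0.012, 0], [-0.01, 0, 0]], [[0.2, 0.012, 0.02], [-0.01, 0, 0]], [[0.229, 0.012, 0.06], [-0.01, 0, 0]], [[0.229, 0.012, 0.1], [-0.01, 0, 0]], [[0.229, 0.012, 0.13], [-0.01, 0, 0]], [[0.229, 0.012, 0.16], [-0.01, 0, 0]], [[0.229, 0.012, 0.19], [-0.01, 0, 0]], [[0.229, 0.012, 0.22], [-0.01, 0, 0]], [[0.229, 0.012, 0.25], [-0.01, 0, 0]], [[0.229, 0.012, 0.25], [-0.01, 0, 0]]]'

```text
time: 5.17
tool_pos: [0.4409, 0.0761, 0.0606]
tcp_rot: [-1.694, -2.643, 0.003]
wrist_force: [0.5, 1.3, -1.2]
width: 0.335
grip_force: 29.9
```

```bash
python3 go.py .4418 .0780 .028 24.8; python3 - <<'E'
from h import *
s=bot.read_state();print(s["wrist_force"],s["torque"],s["width"])
E
```

```text
([0.005, 0.007, 0.131], [-0.004, -0.001, -0.003])
5.1667 [0.44089163 0.07607407 0.06062899] yaw 24.679512071436164 [ 0.12  0.01  2.23 -0.    0.9  -0.32]
[ 0.45987937  1.34907114 -1.18092787] [ 0.01323847 -0.06322052  0.012451  ] 0.33454287210900935
```

>>> play_rows --rows '[[[0.003, 0.004, 0.03], [0, 0, 0]], [[0.003, 0.004, 0.06], [0, 0, 0]], [[0.003, 0.004, 0.09], [0, 0, 0]], [[0.003, 0.004, 0.115], [0, 0, 0]], [[0.003, 0.004, 0.13], [0, 0, 0]], [[0.003, 0.004, 0.13], [0, 0, 0]]]'

```text
time: 5.67
tool_pos: [0.4416, 0.0777, 0.0288]
tcp_rot: [-1.693, -2.644, 0.002]
wrist_force: [-0.5, 0.4, -0.5]
width: 0.337
grip_force: 30.0
```

>>> play_rows --rows '[[[0, 0, 0], [0, 0, 0]], [[0, 0, 0], [0, 0, 0]], [[0, 0, 0], [0, 0, 0]], [[0, 0, 0], [0, 0, 0]]]' --claw 0

```text
time: 6.0
tool_pos: [0.4431, 0.0778, 0.0305]
tcp_rot: [1.694, 2.645, 0.001]
wrist_force: [0.3, 1.0, -0.2]
width: 0.5
grip_force: 0.0
```

>>> play_rows --rows '[[[0, 0, -0.1], [0, 0, 0]], [[0, 0, -0.25], [0, 0, 0]], [[0, 0, -0.35], [0, 0, 0]], [[0, 0, -0.42], [0, 0, 0]], [[0, 0, -0.42], [0, 0, 0]]]' --claw 0.4

```text
time: 6.42
tool_pos: [0.4464, 0.0782, 0.1401]
tcp_rot: [1.69, 2.639, 0.01]
wrist_force: [0.1, 0.7, 0.1]
width: 0.703
grip_force: 0.0
```

```bash
python3 go.py .5928 .2086 .13 90 .56 .2 .13 90; python3 - <<'E'
from h import *
c=cam("scene");t=cam("top");w=cam("wrist")
im=cv2.hconcat([cv2.resize(c["image"][140:200,250:310],(400,400),interpolation=3),cv2.resize(w["image"][:,80:480],(381,400))])
cv2.imwrite("pics/d.png",im[:,:,::-1])
E
```

```text
([0.229, 0.75, 0.047], [0.008, 0.01, -1.45])
([0.253, 0.616, 0.045], [0.008, 0.01, -1.45])
6.4167 [0.44640155 0.078202   0.14012449] yaw 24.731873079947 [ 0.12 -0.09  2.16 -0.    1.06 -0.31]
```

View pics/d.png

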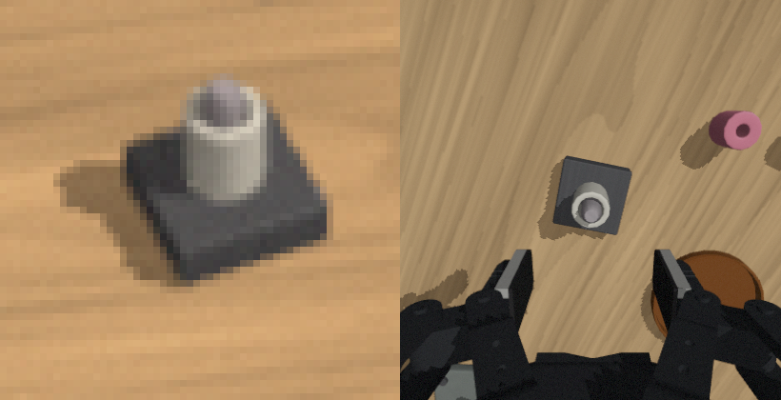

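The wide sleeve is seated on the block with the pin tip showing above it. Next is the narrow one.

>>> play_rows --rows '[[[0.23, 0.75, 0.05], [0.01, 0, -1]], [[0.23, 0.75, 0.05], [0.01, 0, -1]], [[0.23, 0.75, 0.05], [0.01, 0, -1]], [[0.23, 0.75, 0.05], [0.01, 0, -1]], [[0.23, 0.75, 0.05], [0.01, 0, -1]], [[0.23, 0.75, 0.05], [0.01, 0, -1]], [[0.23, 0.75, 0.05], [0.01, 0, -1]], [[0.23, 0.75, 0.05], [0.01, 0, -1]], [[0.23, 0.75, 0.05], [0.01, 0, -1]]]'

```text
time: 7.32
tool_pos: [0.5875, 0.2081, 0.1201]
tcp_rot: [-0.553, -3.085, 0.013]
wrist_force: [0.3, 0.6, -0.9]
width: 0.698
grip_force: 0.0
```

```bash
python3 - <<'E'
from h import *
from go import go
c=cam("wrist");save(c,"w3.png");h=cv2.cvtColor(c["image"],cv2.COLOR_RGB2HSV)
P=proj(c,[.5928,.2086,.034])[0];print(P);x,y=P.astype(int)
m=((h[...,1]<50)&(h[...,2]>140)).astype(np.uint8);k=np.zeros_like(m);k[y-35:y+35,x-32:x+32]=m[y-35:y+35,x-32:x+32]
cs,_=cv2.findContours(k,cv2.RETR_LIST,cv2.CHAIN_APPROX_NONE)
for q in cs:
    if len(q)>12:
        e=cv2.fitEllipse(q);p=onz(c,e[0],.034)[0];print(e,p.round(4),go(p[0],p[1],.006,69.7))
s=bot.read_state();print(s["tool_pos"])
E
```

```text
[286.27734123 227.74603796]
((288.37066650390625, 227.11329650878906), (14.066106796264648, 15.119831085205078), 107.60618591308594) [0.5929 0.2102 0.034 ] ([-0.019, 0.02, 0.459], [-0.011, -0.007, -0.001])
((288.6449279785156, 226.52572631835938), (34.980777740478516, 38.851585388183594), 67.2710952758789) [0.5925 0.2106 0.034 ] ([-0.017, 0.021, 0.459], [-0.011, -0.007, -0.001])
[0.58765819 0.20796558 0.1206987 ]
```

>>> play_rows --rows '[[[-0.018, 0.02, 0.1], [-0.01, -0.007, 0]], [[-0.018, 0.02, 0.25], [-0.01, -0.007, 0]], [[-0.018, 0.02, 0.36], [-0.01, -0.007, 0]], [[-0.018, 0.02, 0.43], [-0.01, -0.007, 0]], [[-0.018, 0.02, 0.458], [-0.01, -0.007, 0]], [[-0.018, 0.02, 0.458], [-0.01, -0.007, 0]]]'

```text
time: 7.87
tool_pos: [0.5918, 0.2098, 0.0054]
tcp_rot: [-0.554, -3.09, 0.003]
wrist_force: [0.4, 0.0, 0.5]
width: 0.7
grip_force: 0.0
```

>>> play_rows --rows '[[[0, 0, 0], [0, 0, 0]], [[0, 0, 0], [0, 0, 0]], [[0, 0, 0], [0, 0, 0]], [[0, 0, 0], [0, 0, 0]], [[0, 0, 0], [0, 0, 0]], [[0, 0, 0], [0, 0, 0]], [[0, 0, 0], [0, 0, 0]]]' --claw -1

```text
time: 8.45
tool_pos: [0.5961, 0.2115, 0.0103]
tcp_rot: [0.552, 3.086, 0.003]
wrist_force: [-0.8, -0.8, 6.0]
width: 0.336
grip_force: 30.2
```

>>> play_rows --rows '[[[0, 0, -0.1], [0, 0, 0]], [[0, 0, -0.2], [0, 0, 0]], [[0, 0, -0.28], [0, 0, 0]], [[0, 0, -0.32], [0, 0, 0]], [[0, 0, -0.32], [0, 0, 0]]]'

```text
time: 8.87
tool_pos: [0.5964, 0.2117, 0.0915]
tcp_rot: [0.551, 3.084, 0.005]
wrist_force: [0.5, 0.2, -0.9]
width: 0.34
grip_force: 29.9
```

```bash
python3 go.py .5935 .0221 .085 69.7 .5935 .0221 .011 69.7
```

```text
([-0.252, -0.716, 0.025], [0.006, 0.01, 0.001])
([-0.249, -0.717, 0.321], [0.006, 0.01, 0.001])
8.8667 [0.59639069 0.21172036 0.09153267] yaw 69.73354982034208 [ 0.3   0.3   1.83 -0.    1.   -0.91]
```

>>> play_rows --rows '[[[-0.25, -0.716, 0.025], [0, 0.01, 0]], [[-0.25, -0.716, 0.025], [0, 0.01, 0]], [[-0.25, -0.716, 0.025], [0, 0.01, 0]], [[-0.25, -0.716, 0.025], [0, 0.01, 0]], [[-0.25, -0.716, 0.025], [0, 0.01, 0]], [[-0.25, -0.716, 0.025], [0, 0.01, 0]], [[-0.25, -0.716, 0.1], [0, 0.01, 0]], [[-0.25, -0.716, 0.2], [0, 0.01, 0]], [[-0.25, -0.716, 0.25], [0, 0.01, 0]], [[-0.25, -0.716, 0.28], [0, 0.01, 0]], [[-0.25, -0.716, 0.29], [0, 0.01, 0]], [[-0.25, -0.716, 0.297], [0, 0.01, 0]], [[-0.25, -0.716, 0.297], [0, 0.01, 0]]]'

```text
time: 9.95
tool_pos: [0.5902, 0.022, 0.0138]
tcp_rot: [-0.55, -3.086, -0.002]
wrist_force: [0.4, -0.7, -0.4]
width: 0.332
grip_force: 30.0
```

```bash
python3 go.py .5935 .0221 .014 69.7
```

```text
([-0.012, 0.005, -0.001], [0.0, -0.009, 0.002])
9.95 [0.59020901 0.02195683 0.01376056] yaw 69.77385665664193 [-0.01  0.33  1.96  0.    0.86 -1.23]
```

>>> play_rows --rows '[[[0, 0, 0.008], [0, 0, 0]], [[0, 0, 0.012], [0, 0, 0]], [[0, 0, 0.012], [0, 0, 0]]]'

```text
time: 10.2
tool_pos: [0.5912, 0.0219, 0.0133]
tcp_rot: [-0.551, -3.088, -0.003]
wrist_force: [-6.4, 0.2, 15.8]
width: 0.339
grip_force: 31.3
```

>>> play_rows --rows '[[[0, 0, 0], [0, 0, 0]], [[0, 0, 0], [0, 0, 0]], [[0, 0, 0], [0, 0, 0]], [[0, 0, 0], [0, 0, 0]]]' --claw 0

```text
time: 10.53
tool_pos: [0.591, 0.0215, 0.0106]
tcp_rot: [-0.552, -3.088, -0.003]
wrist_force: [1.0, 0.1, 0.5]
width: 0.5
grip_force: 0.0
```

>>> play_rows --rows '[[[0, 0, -0.08], [0, 0, 0]], [[0, 0, -0.2], [0, 0, 0]], [[0, 0, -0.35], [0, 0, 0]], [[0, 0, -0.45], [0, 0, 0]], [[0, 0, -0.5], [0, 0, 0]], [[0, 0, -0.5], [0, 0, 0]]]'

```text
time: 11.03
tool_pos: [0.5942, 0.021, 0.1395]
tcp_rot: [0.552, 3.091, 0.005]
wrist_force: [0.7, 0.6, 0.1]
width: 0.498
grip_force: 0.0
```

```bash
python3 go.py .4143 -.1928 .13 25; python3 - <<'E'
from h import *
c=cam("top");s=cam("scene")
im=cv2.hconcat([cv2.resize(c["image"][180:300,180:320],(466,400),interpolation=3),cv2.resize(s["image"][185:255,235:305],(334,400),interpolation=3)])
cv2.imwrite("pics/e.png",im[:,:,::-1])
E
```

```text
([0.379, -1.052, 0.034], [0.005, 0.0, 0.994])
11.0333 [0.59423157 0.02103474 0.1395223 ] yaw 69.73051037781295 [-0.01  0.19  1.88  0.    1.08 -1.23]
```

View pics/e.png

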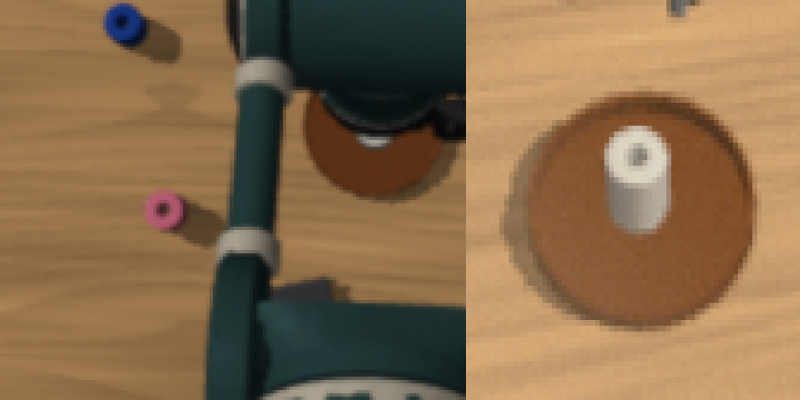

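The narrow sleeve stands upright near the middle of the dish. Next is the knob.

>>> play_rows --rows '[[[0.36, -1, 0.03], [0, 0, 1]], [[0.36, -1, 0.03], [0, 0, 1]], [[0.36, -1, 0.03], [0, 0, 1]], [[0.36, -1, 0.03], [0, 0, 1]], [[0.36, -1, 0.03], [0, 0, 1]], [[0.36, -1, 0.03], [0, 0, 1]], [[0.36, -1, 0.03], [0, 0, 1]], [[0.36, -1, 0.03], [0, 0, 1]], [[0.36, -1, 0.03], [0, 0, 1]], [[0.36, -1, 0.03], [0, 0, 1]]]'

```text
time: 11.97
tool_pos: [0.4198, -0.1814, 0.127]
tcp_rot: [-1.689, -2.639, 0.0]
wrist_force: [-0.1, -0.1, -0.1]
width: 0.5
grip_force: 0.0
```

```bash
python3 - <<'E'
from h import *
c=cam("wrist")
h=cv2.cvtColor(c["image"],cv2.COLOR_RGB2HSV).astype(int)
P=proj(c,[.4143,-.1928,.075])[0];print(P)
m=(((h[...,0]<6)|(h[...,0]>174))&(h[...,1]>150)&(h[...,2]>70)).astype(np.uint8)
n,l,s,ce=cv2.connectedComponentsWithStats(m);print([(ce[i].round(1),s[i]) for i in range(1,n) if s[i][4]>60])
E
python3 go.py .4143 -.1928 .05 25
```

```text
[268.64408039 249.0206108 ]
[(array([270.8, 238.5]), array([259, 218,  23,  41, 774], dtype=int32))]
([-0.033, -0.04, 0.31], [-0.005, -0.008, -0.004])
12.0167 [ 0.42036342 -0.18132692  0.12740562] yaw 24.81129020951997 [-0.46 -0.05  2.16  0.    1.05 -0.9 ]
```

>>> play_rows --rows '[[[-0.032, -0.038, 0.0], [0, 0, 0]], [[-0.032, -0.038, 0.1], [0, 0, 0]], [[-0.032, -0.038, 0.2], [0, 0, 0]], [[-0.032, -0.038, 0.28], [0, 0, 0]], [[-0.032, -0.038, 0.315], [0, 0, 0]], [[-0.032, -0.038, 0.315], [0, 0, 0]]]'

```text
time: 12.52
tool_pos: [0.4133, -0.1913, 0.0472]
tcp_rot: [-1.685, -2.638, 0.001]
wrist_force: [0.0, 0.4, -0.3]
width: 0.499
grip_force: 0.0
```

>>> play_rows --rows '[[[0, 0, 0], [0, 0, 0]], [[0, 0, 0], [0, 0, 0]], [[0, 0, 0], [0, 0, 0]], [[0, 0, 0], [0, 0, 0]], [[0, 0, 0], [0, 0, 0]], [[0, 0, 0], [0, 0, 0]]]' --claw -1 --newtons 50

```text
time: 13.02
tool_pos: [0.4161, -0.1937, 0.0511]
tcp_rot: [-1.693, -2.643, -0.001]
wrist_force: [2.7, 3.3, 4.4]
width: 0.165
grip_force: 49.2
```

```bash
python3 go.py .4260 -.1791 .047 25 .4397 -.1673 .047 25  .4550 -.1577 .047 25 .4717 -.1507 .047 25 .4892 -.1464 .047 25 .5072 -.1449 .047 25 .5252 -.1462 .047 25 .5312 -.1470 .047 25
```

```text
([0.036, 0.06, 0.016], [-0.001, -0.003, -0.006])
([0.056, 0.13, 0.016], [-0.001, -0.003, -0.006])
([0.066, 0.201, 0.016], [-0.001, -0.003, -0.006])
([0.063, 0.274, 0.016], [-0.001, -0.003, -0.006])
([0.049, 0.345, 0.016], [-0.001, -0.003, -0.006])
([0.025, 0.413, 0.016], [-0.001, -0.003, -0.006])
([-0.01, 0.476, 0.016], [-0.001, -0.003, -0.006])
([-0.023, 0.496, 0.016], [-0.001, -0.003, -0.006])
13.0167 [ 0.41611267 -0.19366333  0.05108816] yaw 24.71475366014524 [-0.49  0.05  2.22  0.    0.88 -0.92]
```

>>> play_rows --rows '[[[0.02, 0.03, 0], [0, 0, 0]], [[0.036, 0.06, 0], [0, 0, 0]], [[0.048, 0.095, 0], [0, 0, 0]], [[0.056, 0.13, 0], [0, 0, 0]], [[0.062, 0.165, 0], [0, 0, 0]], [[0.066, 0.2, 0], [0, 0, 0]], [[0.066, 0.237, 0], [0, 0, 0]], [[0.063, 0.274, 0], [0, 0, 0]], [[0.057, 0.31, 0], [0, 0, 0]], [[0.049, 0.345, 0], [0, 0, 0]], [[0.038, 0.38, 0], [0, 0, 0]], [[0.025, 0.413, 0], [0, 0, 0]], [[0.01, 0.445, 0], [0, 0, 0]], [[-0.01, 0.474, 0], [0, 0, 0]], [[-0.01, 0.474, 0], [0, 0, 0]], [[-0.01, 0.474, 0], [0, 0, 0]]]'

```text
time: 14.35
tool_pos: [0.5231, -0.143, 0.0504]
tcp_rot: [-1.69, -2.637, -0.003]
wrist_force: [-3.5, 9.3, 13.0]
width: 0.166
grip_force: 51.4
```

```bash
python3 go.py .5252 -.1462 .047 25 .5312 -.1470 .047 25; python3 - <<'E'
from h import *
s=bot.read_state();print(s["wrist_force"],s["width"],s["grip_force"])
E
```

```text
([-0.015, 0.002, 0.013], [-0.004, -0.012, -0.006])
([-0.028, 0.023, 0.013], [-0.004, -0.012, -0.006])
14.35 [ 0.52311885 -0.14303692  0.05039229] yaw 24.70987799879314 [-0.32  0.2   2.04  0.01  0.9  -0.75]
[-3.49847291  9.34629003 13.04876386] 0.1662270881945571 51.39385521411896
```

>>> play_rows --rows '[[[-0.01, 0.005, 0], [0, 0, 0]], [[-0.018, 0.01, 0], [0, 0, 0]], [[-0.018, 0.01, 0], [0, 0, 0]], [[-0.018, 0.01, 0], [0, 0, 0]]]'

```text
time: 14.68
tool_pos: [0.5257, -0.1435, 0.0504]
tcp_rot: [-1.689, -2.631, -0.007]
wrist_force: [-6.3, 19.2, 18.9]
width: 0.166
grip_force: 52.0
```

>>> play_rows --rows '[[[-0.005, 0.01, 0], [0, 0, 0]], [[-0.007, 0.015, 0], [0, 0, 0]], [[-0.007, 0.015, 0], [0, 0, 0]], [[-0.007, 0.015, 0], [0, 0, 0]]]'

```text
time: 15.02
tool_pos: [0.5262, -0.1435, 0.0502]
tcp_rot: [-1.685, -2.627, -0.001]
wrist_force: [-16.9, 17.9, 27.5]
width: 0.164
grip_force: 53.0
```

>>> play_rows --rows '[[[0.006, 0.003, -0.004], [0, 0, 0]], [[0.011, 0.005, -0.008], [0, 0, 0]], [[0.011, 0.005, -0.008], [0, 0, 0]], [[0.011, 0.005, -0.008], [0, 0, 0]]]'

```text
time: 15.35
tool_pos: [0.5259, -0.1433, 0.0504]
tcp_rot: [-1.685, -2.63, 0.005]
wrist_force: [-14.3, 5.9, 13.3]
width: 0.169
grip_force: 51.6
```

```bash
python3 - <<'E'
from h import *
s=bot.read_state();print(s["wrist_force"],s["torque"])
c=cam("scene");save(c,"f.png");print(proj(c,[.5252,-.1462,.075]))
w=cam("wrist")
im=cv2.hconcat([cv2.resize(c["image"][140:250,90:230],(509,400),interpolation=3),cv2.resize(cam("top")["image"][200:312,330:412],(291,400),interpolation=3)])
cv2.imwrite("pics/g.png",im[:,:,::-1])
E
```

```text
[-14.25328622   5.9389584   13.29177362] [ 0.90853529  1.98307211 -0.23703893]
[[190.80846187 188.95123516]]
```

View pics/g.png

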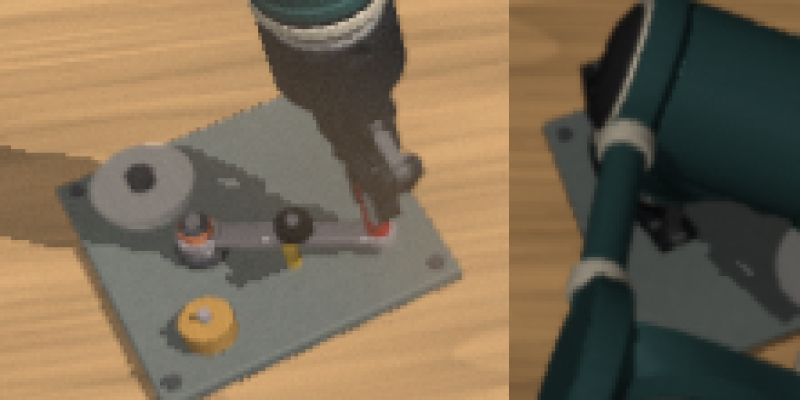

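The scene view shows the arm lying against the yellow post with the knob still pinched. The knob has swung about 1.10 rad, and pushing further raised the force without moving it.

```bash
python3 -c "
from workcell import bot
print(bot.finish_job())"
```

```text
the job is handed in; nothing more can be done
None
```

I handed the job in with the wide sleeve fully down on the gauge pin, the narrow sleeve standing in the amber dish, and the tensioner arm still held against its yellow stop post.

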